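# Draw the spring slide to its mark with the hex key and hold it

### The job

Take the hex key with the square handle from the tool stand, put its tip fully down into the hexagon socket of the knob on the jig's spring slide and, with the key, draw the slide out against its spring until its pointer lines up with the pointed marker on the scale bar. Finish while still holding: the program ends with the key in the gripper and the slide kept still at the mark, since it springs back when let go. Use only the key on the slide (no gripper or arm contact), do not shift the marker, and leave the other driver and the other things on the bench where they are.

Things in the scene. Friction and masses are not known exactly. Their poses are not given: they have to be found in the camera images.
- key_grip (a point): Centre of the black square handle (26 x 26 mm, 54 mm long) of the hex key: 110 g, upright, shaft in a hole of the stand, handle resting on its top. Below the handle a steel hexagon shaft, 10 mm across flats, 42 mm long, last 6 mm tapered to 5 mm. z points up, away from the tip; x, y normal to the handle's flats. 69 mm above the tip. Lift over 45 mm to clear the stand.
- key_tip (a point): Centre of the end of the hex key's tip, 69 mm below key_grip; same axes.
- stand: Fixed grey tool stand, block 50 (x) x 140 (y) x 52 (z) mm with two 13 mm holes at y = -40 and +40 mm in its frame, 46 mm deep; either hole may have the key. Origin: centre of its underside on the table, z up.
- jig: Fixed jig: dark steel base plate 200 (x) x 130 (y) x 12 mm; origin at the centre of its underside on the table, z up. The slide is drawn out along the jig's -x, away from the grey spring housing (50 mm above the table, at x = 62 to 98 mm). The scale bar runs along x at y = +52 mm; the marker on it reaches 49 mm above the table.
- draw_slide: Aluminium carriage 60 x 54 x 20 mm carrying the captive steel knob (hexagon, 34 mm across flats, 22 mm high). Origin: centre of its underside, below the knob's axis, 13 mm above the table; axes as the jig's. Starts home at jig x = +15 mm, travels up to 75 mm along jig -x. A spring always pulls it home: 2.4 N at home, 0.6 N more per 10 mm.
- recess (a point): Centre of the mouth of the hexagon socket in the knob's top, 55 mm above the table; z up. Socket 13 mm across flats, 22 mm deep, flat floor: with the key fully down its tip is 33 mm and its handle centre 102 mm above the table. The key enters at any turn about z; the knob itself turns freely about z.
- pointer (a point): Tip of the small steel pointer on the carriage's +y side, 33 mm above the table, axes parallel to the jig's. It moves with the slide; same jig x as the socket's axis.
- mark (a point): Tip of the marker, a dark rider with a light steel point (16 x 22 x 10 mm, screw on top) on the scale bar, facing the pointer; axes as the jig's. It stands 28 to 58 mm along jig -x from the pointer's home. The slide is at the mark when pointer and mark have the same x in the jig's axes. The pointer passes it without touching.
- ball_driver_mid (a point): Stubby driver with a round black ball handle 38 mm across, upright in the other hole of the stand; not the one to use. Point at the ball's centre; its top is 90 mm above the table, so the key must be carried over or around it.
- wrench_mid (a point): Loose open-ended steel wrench, about 160 mm long, lying flat; point at its middle.
- fuse_mid (a point): Loose white ceramic fuse link with steel end blades, 110 x 36 x 36 mm, lying; point at its centre.
- oil_mid (a point): Loose small white bottle, 36 mm wide, 90 mm high; point half-way up.
- bracket_mid (a point): Loose copper angle bracket 90 x 30 mm, 35 mm high at one end; point at the centre of its flat leg.
- terminals_mid (a point): Loose grey terminal block 35 x 80 x 26 mm; point at its centre.
Things that resemble listed ones, but are neither listed nor needed, are in the scene too. Leave any yellow look-alike of the part that bears key_grip alone.

How it is judged:
By the outcome, as a careful person would: the job done as asked, in the order asked, and still so for the second after the job is handed in, while the arm keeps its last pose, push and grip.
It also fails if it takes over 46 s, if anything falls off the work surface, if the arm or the gripper's body presses on something with over 40 N, if the wrist force passes 120 N, or if a joint passes its speed limit or range.

### The arm

A 7-joint arm with a two-finger parallel gripper is mounted at the origin on the work surface. World frame = base frame: x ahead of the robot, y to its left, z up, the work surface at z = 0. Lengths are in m, angles in degrees, forces in N, time in s.
With the tool pointing down it reaches from about 0.4 to 0.85 m from the base axis. Payload 4.4 kg.
Tool frame: the origin (TCP) lies at the very end of the fingers, on their centre line; the grasp point (between the pads) lies 19 mm behind it (arm.tcp_to_grasp is the distance from the TCP to the grasp point, in m); z points along the fingers, y is the line along which they close (so a half turn about z gives the same grasp; the last joint's range is limited). The gripper opens to 94 mm and grips with 3 to 60 N. Pads are 16 mm wide; open, the fingers measure 119 mm over their backs; the gripper's body (75 mm by 177 mm) begins 78 mm behind the grasp point.
Start: joints at [59.37, 36.005, 2.206, 86.941, -1.547, 57.084, -1.146], TCP at [0.294, -0.58, 0.205] pointing down, gripper open.
Joint ranges: [-175.42, 175.42], [-21.48, 121.26], [-71.46, 75.88], [10.55, 141.38], [-63.04, 243.04], [13.31, 113.54], [-168.57, 168.57]. Speed limits (degrees/s): [147.25, 147.25, 180, 180, 180, 180, 180].

### API

Orientations are given as a 3x3 rotation matrix whose columns are the frame's x, y, z axes.
In Python, from workcell import arm gives the robot as it stands.
- The arm moves only by the tool arm_command, never from a script. Its argument "plan" is one flat list of numbers, 4 for each row, row after row: the shift along the tool's x, y, z in mm, then the turn about the tool's z in rad. A call has 1 to 8 rows; each row is the pose to reach, as a shift and turn from the pose commanded when the call began, along the tool's axes at that moment; what a row does not reach only later rows make up. A row lasts 1/8 s, in which the tool goes at most 62.5 mm and 10.7 degrees, less where a joint would pass 70% of its speed; a pose out of reach is approached as far as the arm can. A call with a gripper value outside its range is refused whole. "hand" is the opening, from 0 (shut) to 1 (fully open), set as the call begins (left out, the last holds). The fingers move at their own pace and stop on an object; "squeeze" is the grip in N (left out, the last holds). Time passes only in rows, so rows that repeat a pose let the fingers close. It gives the time, the measured TCP pose, the force, the opening and the grip force at its end, in the units of the state.
- arm.read_state(): the state, without advancing time (a new reading comes with each control period).
- arm.get_image(name): name is "side" or "top"; returns (picture, depth): 384x512x3 uint8, blue, green, red; 384x512 float32, m along the optical axis (not along the pixel's ray), 0 where there is no reading.
- arm.calibration(name): a dict with "K" (3x3 intrinsics, pixels), "T" (4x4, takes a point from camera to world coordinates). Camera axes: x right, y up, looking along -z (the intrinsics and any distortion apply to the point x, -y, -z); pixel columns grow to the right and rows downward; lengths in m; the calibration is good to about 2 mm. A picture is of the moment at which its call begins. calibration takes no time and is no camera call.
- arm.close_job(): hands the job in; it is judged then, once.
Trained networks look in the newest picture that a camera, given by its name, has taken for a name from the list of things; names that differ only in an ending like _2 or _b are one class to them, and where a whole thing is asked for, a point or a joint stands for the part that bears it (a point fixed in the world has none). Each returns a list of dicts, best first, with "conf" (0 to 1); they miss things now and then, are a little off and sometimes report something else, mostly with a low value. They report only what shows in the picture. A call takes as long as a camera call. They do not tell look-alikes from the thing itself.
- arm.masks_of(thing, camera): "region" (384x512 bool, what is visible of it) and "location" ([column, row] in pixels, amid what is visible of it).
- arm.place_of(thing, camera): "location" ([column, row] in pixels: a listed point, or the origin of a listed thing).
The state is a dict: "clock": time; "qpos": joint angles; "joint_vel": joint speeds; "effort": joint torques, N m; "tcp_pos": TCP position; "ee_rot": TCP orientation; "force": force on the tool from outside, world axes, zero at the start; "wrist_torque": the same for the moment, N m; "gripper_width": finger opening in m; "grip_force": force on a finger pad.
Only numpy, scipy, OpenCV 4.12 (cv2) and the standard library are available. Lean on these libraries where they do the work, as an engineer would, in place of code of your own. Each camera call takes 0.05 s, during which the arm holds its last target. There are 200 camera calls.

## Working session

There is one attempt and no reset: what is moved stays moved. The work goes in short steps, Python scripts to look and compute and a tool call to move; the robot and the scene stay as the last step left them, time stands still between calls to the robot, and variables do not carry over. Pictures are saved under pics/ and viewed, at most 10 in all, crops included, and the job is handed in when it is done.

Besides the shell and the picture viewer there is one more tool, called as name(argument=value, ...) on one line, values as JSON. arm_command: Moves the arm, as the interface text tells. Its arguments: {"type":"object","properties":{"plan":{"type":"array","items":{"type":"number"}},"hand":{"type":"number"},"squeeze":{"type":"number"}},"required":["plan"]}

```bash
mkdir -p pics; cat > h.py <<'E'
import numpy as np, cv2
from workcell import arm
C={n:arm.calibration(n) for n in("side","top")}
def ray(n,px):
    c=C[n];K=np.array(c["K"]);T=np.array(c["T"])
    d=np.linalg.inv(K)@[px[0],px[1],1]; d=np.array([d[0],-d[1],-d[2]])
    return T[:3,3],T[:3,:3]@d
def at_z(n,px,z):
    o,d=ray(n,px); return o+d*(z-o[2])/d[2]
def at_d(n,px,dep):
    o,d=ray(n,px); return o+d*dep
def proj(n,p):
    c=C[n];T=np.array(c["T"]);q=T[:3,:3].T@(np.array(p)-T[:3,3]);q=np.array(c["K"])@[q[0],-q[1],-q[2]];return q[:2]/q[2]
def tri(a,b):
    (o1,d1),(o2,d2)=ray("side",a),ray("top",b)
    s=np.linalg.lstsq(np.c_[d1,-d2],o2-o1,rcond=None)[0]
    p,q=o1+s[0]*d1,o2+s[1]*d2
    return (p+q)/2,np.linalg.norm(p-q)*1000
E
python3 - <<'E'
from h import *
np.set_printoptions(precision=4,suppress=True)
print([k for k in C["top"]],C["top"].get("dist"))
for n in("side","top"):
    im,d=arm.get_image(n); cv2.imwrite(f"pics/{n}0.png",im); np.save(f"{n}0.npy",d)
    print(n,C[n]["T"][:3,3])
for t in["key_grip","key_tip","stand","jig","draw_slide","recess","pointer","mark","ball_driver_mid"]:
    for n in("side","top"):
        print(t,n,[(np.round(r["location"],1),round(r["conf"],2)) for r in arm.place_of(t,n)[:4]])
E
```

```text
['K', 'T'] None
side [0.5303 0.6589 0.5131]
top [ 0.5571 -0.0536  0.8745]
key_grip side [(array([294.2, 297.2]), 0.59), (array([316.1, 158.4]), 0.54), (array([316.4, 142.2]), 0.5)]
key_grip top [(array([399.4, 242.1]), 0.7), (array([355. , 238.9]), 0.57)]
key_tip side [(array([312.2, 176.5]), 0.82)]
key_tip top [(array([385.2, 241.6]), 0.67)]
stand side [(array([305.1, 187.9]), 0.6)]
stand top [(array([334.3, 231.1]), 0.67), (array([234.1, 170.1]), 0.44), (array([144. , 233.1]), 0.18)]
jig side [(array([304.8, 323.7]), 0.71)]
jig top [(array([142.2, 228.8]), 0.87)]
draw_slide side [(array([292.9, 313. ]), 0.91)]
draw_slide top [(array([140.8, 220.7]), 0.97), (array([126.8, 224.7]), 0.64)]
recess side [(array([185.5, 231.8]), 0.62), (array([296.9, 297.8]), 0.57)]
recess top [(array([142.1, 228.8]), 0.78)]
pointer side [(array([290.4, 323.3]), 0.95), (array([303. , 321.8]), 0.45), (array([187.4, 233.3]), 0.31)]
pointer top [(array([127.8, 223.2]), 0.77)]
mark side [(array([310.5, 331.9]), 0.45), (array([188.3, 233.9]), 0.26)]
mark top [(array([120.8, 240.6]), 0.55)]
ball_driver_mid side [(array([302.3, 171.9]), 0.59)]
ball_driver_mid top [(array([320.6, 224.9]), 0.55), (array([331.2, 228.2]), 0.45), (array([237.9, 127.3]), 0.44)]
```

View pics/side0.png

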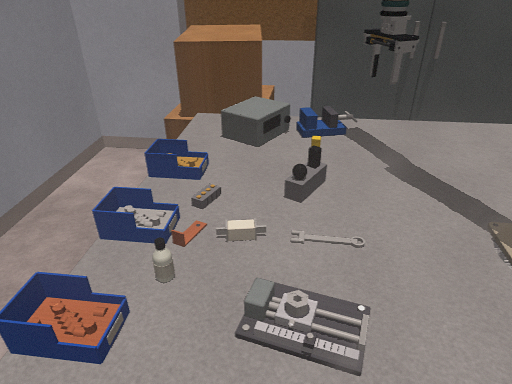

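View pics/top0.png

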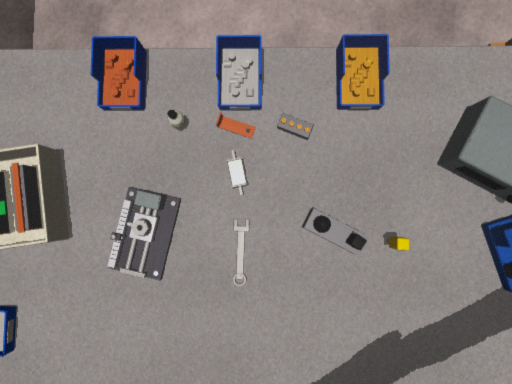

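The black square handle is at side (315,157) and top (355,240). Things it could be confused with are the yellow block at side (316,142) / top (402,243) and the ball driver at side (300,171) / top (321,224). I choose the black square one. Next I'll check it in a close crop and measure.

```bash
python3 - <<'E'
from h import *
np.set_printoptions(precision=4,suppress=True)
im=cv2.imread("pics/top0.png");sd=cv2.imread("pics/side0.png")
f=lambda a:cv2.resize(a,(400,300),interpolation=cv2.INTER_CUBIC)
cv2.imwrite("pics/crop1.png",np.vstack([np.hstack([f(im[202:262,300:380]),f(im[180:285,75:215])]),np.hstack([f(sd[130:205,265:365]),f(sd[275:365,235:375 -20])])]))
def cloud(n):
    d=np.load(n+"0.npy");c=C[n];K=np.array(c["K"]);v,u=np.mgrid[:384,:512]
    r=np.stack([(u-K[0,2])/K[0,0],-(v-K[1,2])/K[1,1],-np.ones_like(u)],-1)*d[...,None]
    return r@c["T"][:3,:3].T+c["T"][:3,3]
P=cloud("top")
def reg(name,lo,hi,c0,c1,r0,r1,Q=P):
    m=np.zeros(Q.shape[:2],bool);m[r0:r1,c0:c1]=1
    m&=(Q[...,2]>lo)&(Q[...,2]<hi)
    p=Q[m]; 
    if len(p)<4: print(name,len(p));return
    rc=cv2.minAreaRect((p[:,:2]*1000).astype(np.float32))
    print(name,len(p),"mean",p.mean(0),"rect",np.round(rc[0],1),np.round(rc[1],1),round(rc[2],1))
reg("table",-.02,.02,180,220,180,280)
reg("handle top",.095,.115,340,375,225,255)
reg("ball",.07,.1,305,340,210,240)
reg("stand top",.045,.06,295,375,200,260)
reg("yellow",.03,.2,390,420,230,255)
reg("plate",.006,.02,100,190,180,285)
reg("housing",.045,.054,130,170,185,215)
reg("knob",.048,.062,125,160,213,245)
Q=cloud("side")
reg("S handle top",.095,.115,300,330,140,170,Q)
reg("S knob",.048,.062,275,320,280,320,Q)
reg("S housing",.045,.054,240,280,275,320,Q)
print(tri((315,157),(355,240)),tri((296.9,297.8),(142.1,228.8)))
print(tri((290.4,323.3),(127.8,223.2)),tri((310.5,331.9),(120.8,240.6)))
print(at_z("top",(142.1,228.8),.055),at_z("side",(296.9,297.8),.055))
E
```

```text
table 3984 mean [ 0.5174  0.0953 -0.0002] rect [518.4  95.9] [239.7  96.9] 0.6
handle top 163 mean [ 0.4976 -0.2577  0.1049] rect [ 497.4 -258.5] [25.8 25.5] 55.8
ball 231 mean [ 0.5341 -0.186   0.0835] rect [ 534.  -186.5] [34.6 35.6] 44.3
stand top 940 mean [ 0.5161 -0.2211  0.0518] rect [ 515.5 -223.7] [140.7  50. ] 62.7
yellow 236 mean [ 0.4939 -0.3507  0.0865] rect [ 493.1 -354.3] [24.8 26.2] 87.4
plate 2504 mean [0.4976 0.2132 0.0121] rect [492.5 230. ] [129.9 233.8] 77.4
housing 394 mean [0.5871 0.2084 0.0494] rect [587.2 209.2] [60.  35.8] 77.4
knob 183 mean [0.5245 0.223  0.0544] rect [523.6 223.2] [37.5 34.4] 28.8
S handle top 79 mean [ 0.4991 -0.2519  0.102 ] rect [ 499.5 -255.1] [24.3 25.6] 49.4
S knob 328 mean [0.5245 0.2272 0.0534] rect [524.9 225.8] [33.8 37.7] 1.6
S housing 576 mean [0.5876 0.2142 0.0488] rect [587.9 211.4] [60.5 35.8] 77.2
(array([ 0.4976, -0.2591,  0.0768]), np.float64(3.680749564333244)) (array([0.5224, 0.2192, 0.0493]), np.float64(3.9732030347625122))
(array([0.5324, 0.2586, 0.0333]), np.float64(0.3243901301923651)) (array([0.4966, 0.2728, 0.0361]), np.float64(8.762856216122838))
[0.5206 0.2173 0.055 ] [0.5244 0.2248 0.055 ]
```

View pics/crop1.png

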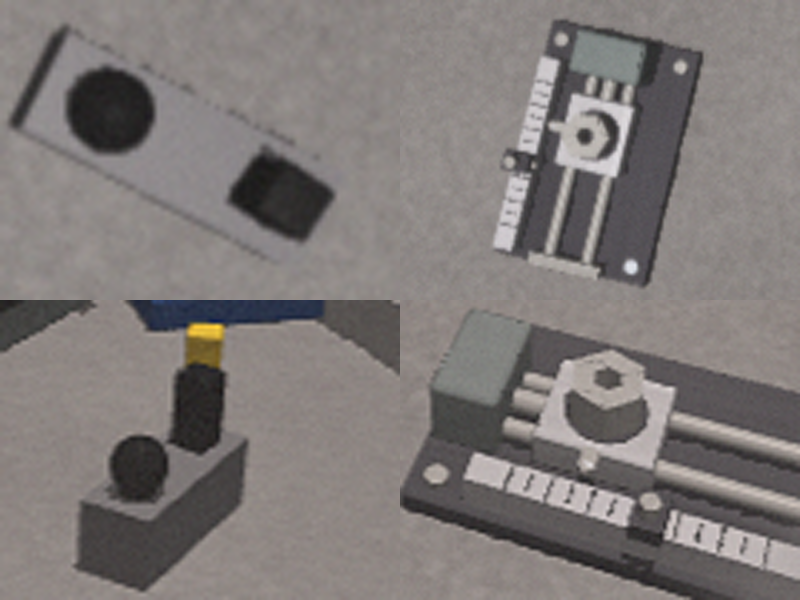

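The crop shows the black square handle in the right-hand hole and the ball driver in the left one. The yellow block is separate, behind the stand. On the jig, the pointer and the rider on the scale bar are both visible. The measured sizes match: handle 26 mm, stand 140 x 50 mm, housing 60 x 36 mm, socket on the jig axis at (0.524, 0.224). Next: shifts to the hover pose.

```bash
cat >> h.py <<'E'
def goto(p,closing_deg):
    s=arm.read_state();R=np.array(s["ee_rot"]);t=np.array(s["tcp_pos"])
    d=R.T@(np.array(p)-t)*1000
    a=np.degrees(np.arctan2(R[1,1],R[0,1]))
    w=(closing_deg-a+90)%180-90   # world turn; tool z down -> opposite sign
    print("clock",s["clock"],"shift",np.round(d,1),"turn(tool z) rad",round(np.radians(-w),3),"yaw y",round(a,1),"q7",s["qpos"][6],"F",np.round(s["force"],1),"w",s["gripper_width"],"grip",s["grip_force"],"tcp",np.round(t,4),"R",np.round(R,3).tolist())
E
python3 -c "
from h import *
goto((.498,-.2575,.205),-33.5)"
```

```text
clock 1.0 shift [ 327.9 -195.3    0.5] turn(tool z) rad -0.517 yaw y -63.1 q7 -1.1469179647789653 F [-0.  0.  0.] w 0.09411950247558748 grip 0.0 tcp [ 0.2938 -0.5799  0.2055] R [[0.892, 0.452, 0.0], [0.452, -0.892, -0.0], [0.0, 0.0, -1.0]]
```

arm_command(plan=[30,-18,0,-0.06,80,-48,0,-0.15,130,-78,0,-0.24,180,-108,0,-0.33,230,-138,0,-0.42,280,-168,0,-0.5,315,-188,0,-0.517,328,-195.3,0,-0.517], hand=0.75)

```text
clock: 2.0
tcp_pos: [0.4996, -0.2549, 0.2057]
ee_rot: [[0.549, 0.836, 0.001], [0.836, -0.549, 0.001], [0.001, 0.0, -1.0]]
force: [-0.8, -0.5, -0.3]
gripper_width: 0.0707
grip_force: 0.0
```

```bash
python3 - <<'E'
from h import *
goto((.498,-.2575,.064),-33.5)
im,_=arm.get_image("side");im2,_=arm.get_image("top")
f=lambda a:cv2.resize(a,(400,400),interpolation=cv2.INTER_CUBIC)
cv2.imwrite("pics/hov.png",np.hstack([f(im[60:210,240:390]),f(im2[160:310,280:430])]))
E
```

```text
clock 2.0 shift [-3.100e+00  1.000e-01  1.417e+02] turn(tool z) rad 0.004 yaw y -33.3 q7 -13.180537080909774 F [-0.8 -0.5 -0.3] w 0.07073622799306206 grip 0.0 tcp [ 0.4996 -0.2549  0.2057] R [[0.549, 0.836, 0.001], [0.836, -0.549, 0.001], [0.001, 0.0, -1.0]]
```

View pics/hov.png

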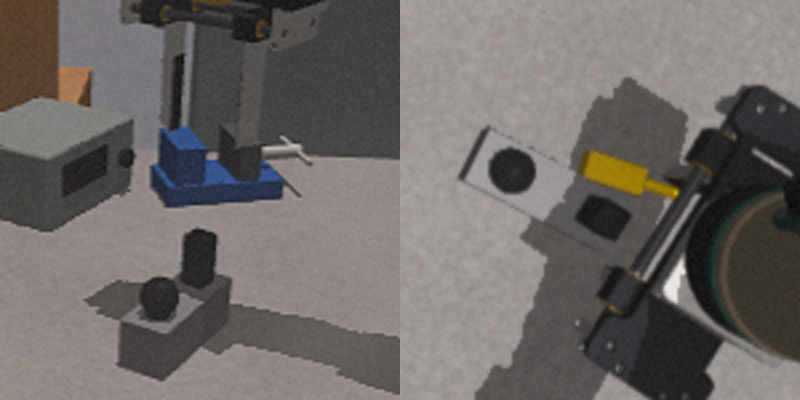

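In this crop the black handle is still in place, at about top (355,241). The yellow piece now appears next to it at about top (360,224), so I'll check its depth before and after.

```bash
python3 - <<'E'
from h import *
np.set_printoptions(precision=3,suppress=True)
def yel(n,im,d):
    h=cv2.cvtColor(im,cv2.COLOR_BGR2HSV);m=cv2.inRange(h,(20,130,60),(35,255,255))>0
    v,u=np.nonzero(m)
    pts=np.array([at_d(n,(a,b),d[b,a]) for a,b in zip(u,v) if d[b,a]>0])
    w=(abs(pts[:,0]-.5)<.15)&(abs(pts[:,1]+.3)<.15); p=pts[w]
    print(n,w.sum(), [] if not w.any() else (p.min(0),p.max(0),p.mean(0)))
for n in("side","top"):
    yel(n,cv2.imread(f"pics/{n}0.png"),np.load(n+"0.npy"))
    im,d=arm.get_image(n); yel(n,im,d)
    if n=="side":cv2.imwrite("pics/side2.png",im)
E
```

```text
side 87 (array([ 0.482, -0.369,  0.073]), array([ 0.505, -0.338,  0.097]), array([ 0.494, -0.346,  0.088]))
side 2 (array([ 0.515, -0.3  ,  0.311]), array([ 0.517, -0.243,  0.332]), array([ 0.516, -0.272,  0.321]))
top 238 (array([ 0.48 , -0.367,  0.011]), array([ 0.506, -0.342,  0.098]), array([ 0.494, -0.35 ,  0.084]))
top 354 (array([ 0.461, -0.351, -0.001]), array([ 0.551, -0.206,  0.324]), array([ 0.529, -0.292,  0.028]))
```

View pics/side2.png

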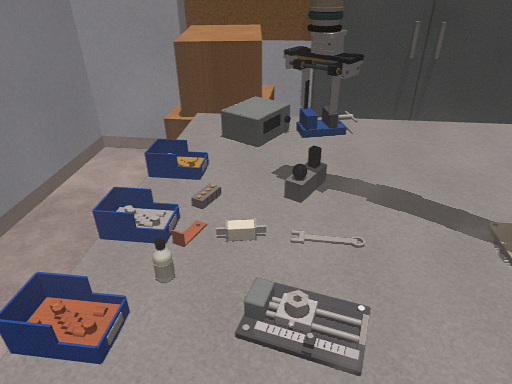

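The yellow look-alike stood free on its own tip. It fell over by itself behind the stand: it topped out at z 0.098 and my fingers never went below 0.205. It now lies below 0.03 m, clear of the fingers. The side picture shows the key still upright at (315,157). Descending.

arm_command(plan=[0,0,20,0,0,0,45,0,0,0,70,0,0,0,85,0,0,0,85,0])

```text
clock: 2.82
tcp_pos: [0.4968, -0.2585, 0.1197]
ee_rot: [[0.554, 0.833, -0.002], [0.833, -0.554, 0.0], [-0.001, -0.002, -1.0]]
force: [-0.2, 0.3, 0.2]
gripper_width: 0.0706
grip_force: 0.0
```

```bash
python3 - <<'E'
from h import *
np.set_printoptions(precision=4,suppress=True)
goto((.498,-.2575,.064),-33.5)
d=arm.get_image("side")
im=d[0];cv2.imwrite("pics/pre.png",cv2.resize(im[100:205,255:395],(800,600),interpolation=cv2.INTER_CUBIC))
E
```

```text
clock 2.825 shift [ 1.5  0.6 55.7] turn(tool z) rad -0.002 yaw y -33.6 q7 -14.25381111565436 F [-0.2  0.3  0.2] w 0.07060947581943991 grip 0.0 tcp [ 0.4968 -0.2585  0.1197] R [[0.554, 0.833, -0.002], [0.833, -0.554, 0.0], [-0.001, -0.002, -1.0]]
```

View pics/pre.png

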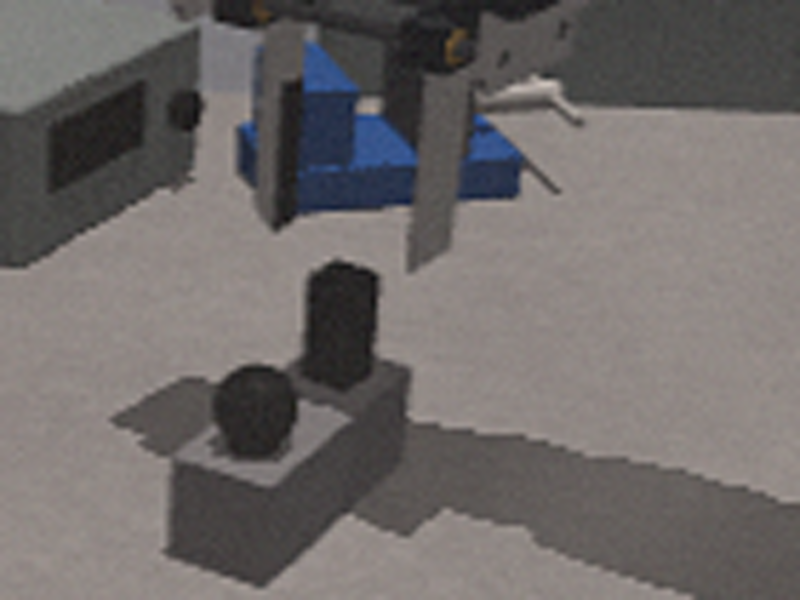

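The picture shows the fingers straddling the handle: finger ends at crop (275,225) and (430,265), handle top at (343,265). Going down and closing.

arm_command(plan=[0,0,15,0,0,0,35,0,0,0,50,0,0,0,55,0,0,0,55,0])

```text
clock: 3.5
tcp_pos: [0.4981, -0.2574, 0.0653]
ee_rot: [[0.552, 0.834, -0.0], [0.834, -0.552, 0.0], [-0.0, -0.0, -1.0]]
force: [-0.1, 0.5, 0.5]
gripper_width: 0.0705
grip_force: 0.0
```

arm_command(plan=[0,0,0,0,0,0,0,0,0,0,0,0,0,0,0,0,0,0,0,0,0,0,0,0], hand=0, squeeze=40)

```text
clock: 4.25
tcp_pos: [0.4982, -0.2575, 0.0656]
ee_rot: [[0.552, 0.834, 0.0], [0.834, -0.552, -0.0], [0.0, 0.0, -1.0]]
force: [-0.3, 0.2, 0.9]
gripper_width: 0.0261
grip_force: 40.0
```

arm_command(plan=[0,0,-8,0,0,0,-25,0,0,0,-45,0,0,0,-70,0,0,0,-95,0,0,0,-115,0,0,0,-120,0,0,0,-120,0])

```text
clock: 5.25
tcp_pos: [0.498, -0.2574, 0.1859]
ee_rot: [[0.552, 0.834, 0.0], [0.834, -0.552, -0.0], [0.0, 0.0, -1.0]]
force: [0.0, -0.2, -2.1]
gripper_width: 0.026
grip_force: 40.0
```

```bash
python3 - <<'E'
from h import *
goto((.524,.224,.1856),-33.5)
d=arm.get_image("side")
im=d[0];cv2.imwrite("pics/lift.png",cv2.resize(im[70:205,235:395],(711,600),interpolation=cv2.INTER_CUBIC))
E
```

```text
clock 5.25 shift [ 4.157e+02 -2.442e+02  2.000e-01] turn(tool z) rad -0.0 yaw y -33.5 q7 -13.42977523724475 F [ 0.  -0.2 -2.1] w 0.02600324116672843 grip 39.99918758869171 tcp [ 0.498  -0.2574  0.1859] R [[0.552, 0.834, 0.0], [0.834, -0.552, -0.0], [0.0, 0.0, -1.0]]
```

View pics/lift.png

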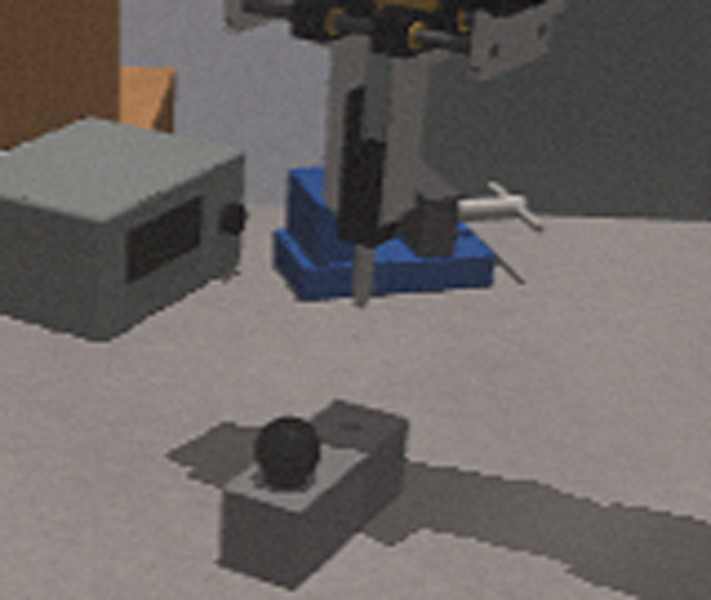

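The key is lifted and upright, tip at crop (362,303), and the ball driver is undisturbed. Carrying it to the jig.

arm_command(plan=[15,-9,0,0,40,-23,0,0,70,-41,0,0,100,-59,0,0,130,-76,0,0,160,-94,0,0,190,-112,0,0,220,-129,0,0])

```text
clock: 6.3
tcp_pos: [0.511, -0.0002, 0.1849]
ee_rot: [[0.551, 0.834, -0.002], [0.834, -0.551, 0.001], [-0.0, -0.002, -1.0]]
force: [0.9, 0.2, -0.4]
gripper_width: 0.0258
grip_force: 40.0
```

arm_command(plan=[30,-18,0,0,60,-35,0,0,90,-53,0,0,120,-71,0,0,150,-88,0,0,175,-103,0,0,190,-112,0,0,195.7,-115.2,0,0])

```text
clock: 7.3
tcp_pos: [0.5232, 0.2252, 0.1851]
ee_rot: [[0.551, 0.835, -0.001], [0.835, -0.551, -0.0], [-0.001, -0.001, -1.0]]
force: [-0.6, -0.2, -1.4]
gripper_width: 0.0256
grip_force: 40.0
```

arm_command(plan=[0,0,15,0,0,0,30,0,0,0,30,0,0,0,30,0])

```text
clock: 7.8
tcp_pos: [0.5242, 0.2234, 0.1553]
ee_rot: [[0.553, 0.833, -0.0], [0.833, -0.553, -0.0], [-0.0, -0.0, -1.0]]
force: [0.7, -1.2, -1.0]
gripper_width: 0.026
grip_force: 40.0
```

```bash
python3 - <<'E'
from h import *
goto((.524,.224,.1156),-33.5)
im,_=arm.get_image("side")
s=arm.read_state();t=np.array(s["tcp_pos"])
print("tip proj",proj("side",t-[0,0,.0556]),"socket proj",proj("side",(.524,.224,.055)))
for n in ("side",): 
  for k in("key_tip","recess"): print(k,[(np.round(r["location"],1),round(r["conf"],2)) for r in arm.place_of(k,n)[:3]])
im2,_=arm.get_image("top")
cv2.imwrite("pics/hov2.png",np.hstack([cv2.resize(im[230:365,235:385],(500,450),interpolation=cv2.INTER_CUBIC),cv2.resize(im2[170:290,90:170],(300,450),interpolation=cv2.INTER_CUBIC)]))
E
```

```text
clock 7.8 shift [ 0.4 -0.5 39.7] turn(tool z) rad -0.001 yaw y -33.6 q7 -64.72857648974494 F [ 0.7 -1.2 -1. ] w 0.026033007387855977 grip 39.999162554740906 tcp [0.5242 0.2234 0.1553] R [[0.553, 0.833, -0.0], [0.833, -0.553, -0.0], [-0.0, -0.0, -1.0]]
tip proj [298.35567018 276.68865884] socket proj [297.17273376 297.46882518]
key_tip [(array([328.6, 239.9]), 0.73), (array([300. , 273.4]), 0.56)]
recess [(array([295.2, 300.1]), 0.59)]
```

View pics/hov2.png

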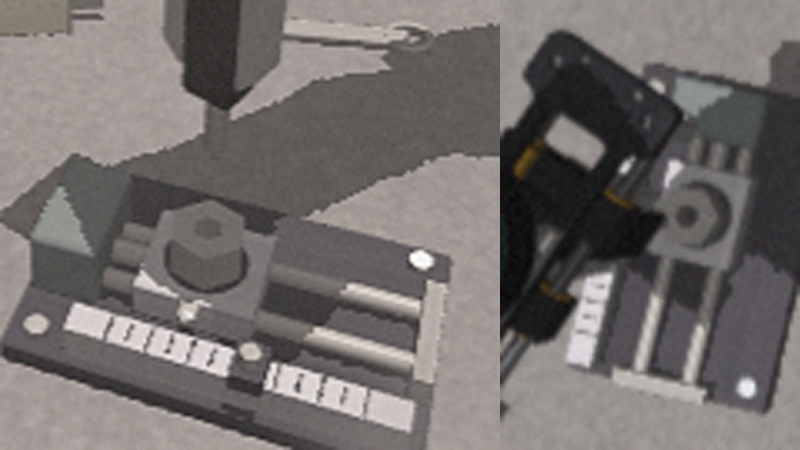

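The side view puts the tip at (299.2,276.5) and the socket mouth at (297.7,297.8). Both match their predictions within 1 px, so I'll lower the key.

arm_command(plan=[0,0,15,0,0,0,30,0,0,0,38,0,0,0,43,0,0,0,47,0,0,0,50,0,0,0,52,0,0,0,52,0])

```text
clock: 9.0
tcp_pos: [0.5242, 0.2241, 0.1036]
ee_rot: [[0.552, 0.834, 0.0], [0.834, -0.552, 0.0], [0.0, 0.0, -1.0]]
force: [-0.4, -0.1, -1.4]
gripper_width: 0.0259
grip_force: 40.0
```

arm_command(plan=[0,0,4,0,0,0,8,0,0,0,11,0,0,0,13,0,0,0,14.5,0,0,0,14.5,0])

```text
clock: 9.75
tcp_pos: [0.5242, 0.2242, 0.0889]
ee_rot: [[0.552, 0.834, 0.0], [0.834, -0.552, 0.0], [0.0, 0.0, -1.0]]
force: [0.2, 1.5, -2.5]
gripper_width: 0.026
grip_force: 40.0
```

```bash
python3 - <<'E'
from h import *
goto((.524,.224,.0886),-33.5)
im,_=arm.get_image("side")
for k in("pointer","mark","key_grip"): print(k,[(np.round(r["location"],1),round(r["conf"],2)) for r in arm.place_of(k,"side")[:3]])
cv2.imwrite("pics/in.png",cv2.resize(im[275:350,245:355],(800,545),interpolation=cv2.INTER_CUBIC))
E
```

```text
clock 9.75 shift [-0.2 -0.1  0.3] turn(tool z) rad -0.0 yaw y -33.5 q7 -65.69376675283735 F [ 0.2  1.5 -2.5] w 0.02596039367950493 grip 39.99890685081482 tcp [0.5242 0.2242 0.0889] R [[0.552, 0.834, 0.0], [0.834, -0.552, 0.0], [0.0, 0.0, -1.0]]
pointer [(array([287.8, 324.9]), 0.86)]
mark [(array([309.9, 331.3]), 0.54)]
key_grip [(array([297.1, 277.2]), 0.73)]
```

View pics/in.png

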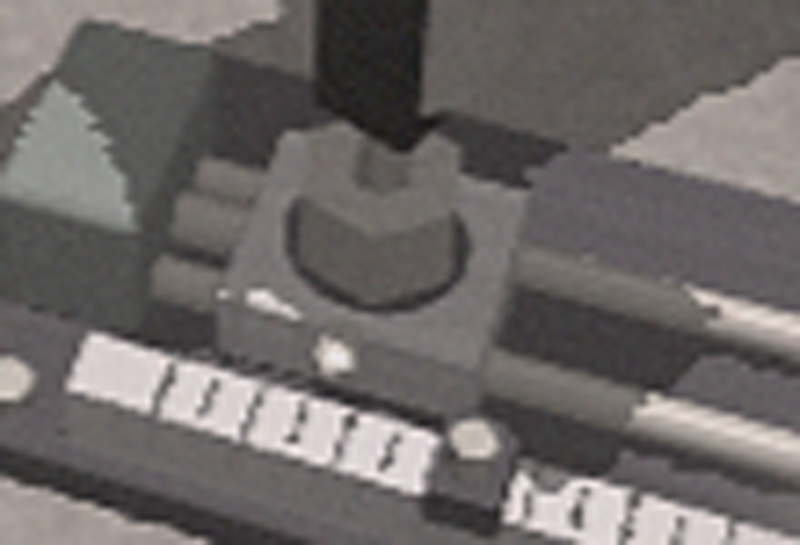

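The key is in the socket with the handle bottom about 20 mm above the knob. The pointer is at (291,324) and the rider at (309,337). Now I'll feel for the floor.

arm_command(plan=[0,0,0.7,0,0,0,1.4,0,0,0,1.4,0])

```text
clock: 10.32
tcp_pos: [0.5243, 0.2242, 0.0883]
ee_rot: [[0.552, 0.834, 0.001], [0.834, -0.552, 0.0], [0.001, 0.0, -1.0]]
force: [-0.2, 0.2, 6.0]
gripper_width: 0.026
grip_force: 40.0
```

Contact with the floor (6 N), so the key is fully down. I'll ease off slightly and draw along jig -x, which is (-0.357, -0.934) in tool axes.

arm_command(plan=[-0.5,-1.4,-0.5,0,-1.4,-3.7,-0.5,0,-2.9,-7.5,-0.5,0,-4.3,-11.2,-0.5,0,-5.7,-14.9,-0.5,0,-7.1,-18.7,-0.5,0,-8.6,-22.4,-0.5,0,-8.6,-22.4,-0.5,0])

```text
clock: 11.32
tcp_pos: [0.5005, 0.2297, 0.0884]
ee_rot: [[0.552, 0.834, 0.0], [0.834, -0.552, 0.001], [0.001, 0.0, -1.0]]
force: [3.6, 2.1, 5.0]
gripper_width: 0.0257
grip_force: 40.0
```

```bash
python3 - <<'E'
from h import *
np.set_printoptions(precision=4,suppress=True)
goto((.524,.224,.0886),-33.5)
im,d=arm.get_image("side")
a=np.radians(-12.5);ex=np.array([np.cos(a),np.sin(a),0]);ey=np.array([-ex[1],ex[0],0]);o=np.array([.5093,.2276,0])
def jx(px,z): p=at_z("side",px,z)-o; return np.round([p@ex*1000,p@ey*1000],1)
for k in("pointer","mark"):
  for r in arm.place_of(k,"side")[:3]: print(k,np.round(r["location"],1),round(r["conf"],2),jx(r["location"],.033))
cv2.imwrite("pics/pull1.png",cv2.resize(im[300:350,270:336],(792,600),interpolation=cv2.INTER_CUBIC))
E
```

```text
clock 11.325 shift [ 8.2 22.7 -0.2] turn(tool z) rad 0.0 yaw y -33.5 q7 -67.30836584264634 F [3.6 2.1 5. ] w 0.025686223012507954 grip 40.00105440616608 tcp [0.5005 0.2297 0.0884] R [[0.552, 0.834, 0.0], [0.834, -0.552, 0.001], [0.001, 0.0, -1.0]]
pointer [302.6 327.6] 0.94 [-4.3 36.4]
pointer [238.9 229.3] 0.32 [ 185.6 -166.1]
mark [309.2 334.3] 0.61 [-16.7  45.1]
```

View pics/pull1.png

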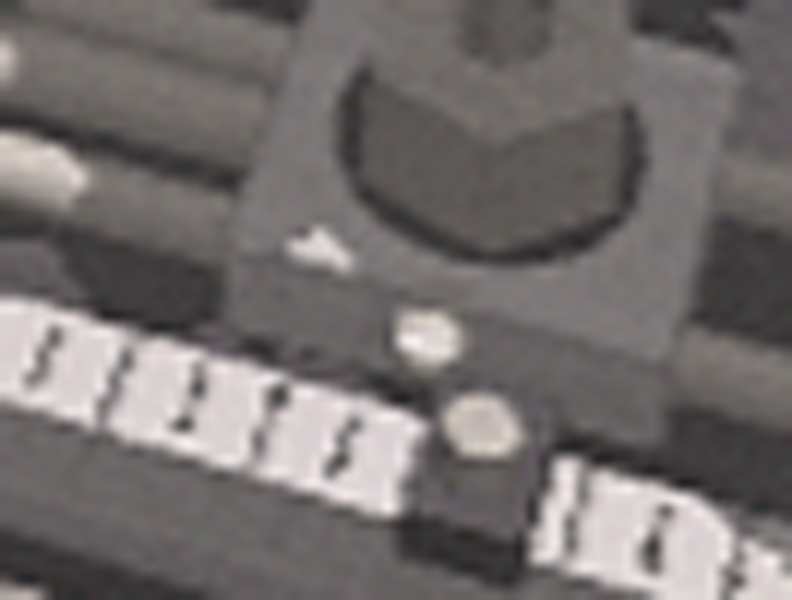

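The pointer blob is at (305.7,327.9) and the rider's screw at (310.1,335.4), so it's close. I've used all my picture views, so the rest is numeric: blob centroids in the side images plus the rider in the first top picture.

```bash
cat >> h.py <<'E'
A=np.radians(-12.6);EX=np.array([np.cos(A),np.sin(A),0]);EY=np.array([-EX[1],EX[0],0]);O=np.array([.5093,.2276,0])
def jx(n,px,z): p=at_z(n,px,z)-O; return np.round([p@EX*1000,p@EY*1000],1)
def blob(im,c,r=4):
    g=cv2.cvtColor(im,cv2.COLOR_BGR2GRAY).astype(float);x,y=int(round(c[0])),int(round(c[1]))
    w=g[y-r:y+r+1,x-r:x+r+1];v,u=np.mgrid[y-r:y+r+1,x-r:x+r+1]
    w=np.clip(w-(w.min()+w.max())/2,0,None);return np.array([(u*w).sum(),(v*w).sum()])/w.sum()
E
python3 - <<'E'
from h import *
np.set_printoptions(linewidth=200)
ims=[arm.get_image("side")[0] for _ in range(4)];im=np.mean(ims,0).astype(np.uint8);cv2.imwrite("pics/p2.png",im)
p=blob(im,(305.7-.5,327.9-.5),3);s=blob(im,(309.6,335),3);print("pointer",p,jx("side",p,.033),"screw",s,jx("side",s,.049))
s0=cv2.imread("pics/side0.png");q=blob(s0,(291,324),3);w=blob(s0,(309.6,335),3);print("home",q,jx("side",q,.033),w,jx("side",w,.049))
t=cv2.cvtColor(cv2.imread("pics/top0.png"),cv2.COLOR_BGR2GRAY)
print("top cols 109..138 rows 218..245");print(t[218:246,109:139])
print("side cols 298..318, rows 322..344");print(cv2.cvtColor(im,6)[322:345,298:319])
print("pred top: pointer home",proj("top",O+.015*EX+.036*EY+[0,0,.033]),"mark at jig -25",proj("top",O-.025*EX+.041*EY+[0,0,.033]))
E
```

```text
pointer [305.07559395 327.64038877] [-8.  35.2] screw [309.7516835 335.0513468] [-19.8  58.8]
home [291.01564537 323.09126467] [14.9 34.2] [309.7678245 335.0393053] [-19.8  58.7]
top cols 109..138 rows 218..245
[[148 145 144 144 137 139 136 139 146 143 169 200 205 204 202 199 196 153  82  64  58  76  78  81 108 192 202 204 198 188]
 [148 146 144 141 139 140 141 144 145 148 182 197 188 199 205 205 198 117  71  63  63  76  78  80 122 192 203 197 189 155]
 [145 144 145 144 142 142 142 143 144 149 184 176 145 189 188 190 186  95  66  64  75  80  73  81 143 195 196 188 187 163]
 [142 143 142 145 141 147 149 142 140 159 199 198 175 174 141 153 156  84  71  79  85  85  72  83 183 200 187 183 187 181]
 [140 143 146 143 144 142 140 136 140 166 198 204 202 201 199 192 137  88 106 133 122 123 103 112 185 191 183 182 187 186]
 [142 144 145 145 142 137 139 137 148 176 193 201 204 201 206 193 114 100 168 187 182 178 175 164 176 183 182 183 185 186]
 [144 144 141 143 139 137 139 141 146 162 168 191 189 186 187 188  95  80 159 190 188 183 180 181 185 182 181 173 176 167]
 [143 142 138 137 137 141 14
[... 3986 characters left out ...]
2 189 214 213 214 221 143  90  73  78  81  90  95  94  92  92  94  63 161 185 126]
 [188 217 214 213 215 180 115  91  87  84  89  97 100 100  86  87  91  80 197 225 143]
 [217 216 212 213 217 135  90  96  93  76  89  96  98  96  91  94  92  77 193 222 125]
 [214 219 218 216 222 153  97  95  93  91  90  90  91  93  91  94  70 150 208 220 127]
 [ 94 117 175 192 220 135  80  96  96  92  95  93  94  93  90  93  59 193 221 182 163]
 [101  95  91  96  88  61  49  49  60  80  94  94  96  96  94  95  76 193 221 116 186]
 [103  99 104 105  87  59  52  52  52  54  49  58  68  88  95  77 155 208 221 126 187]]
pred top: pointer home [127.47290728 223.52144886] mark at jig -25 [121.2301489  239.79625982]
```

```bash
python3 - <<'E'
from h import *
t=cv2.imread("pics/top0.png")
for z in(.033,.037):
    print(z,"mark top",jx("top",(121.4,237.4),z),"pointer top tip",jx("top",(126.8,223.4),.033),"pointer body",jx("top",(130,223.7),.033))
s=blob(t,(112.8,236),3);print("screw top",s,jx("top",s,.049),"knob/recess",jx("top",(142.1,228.8),.055))
# rider body dark mask in top via networks-free check; scale bar direction
g=cv2.cvtColor(t,6)
P=[];
for r in range(195,230):
    row=g[r,100:140]; c=np.nonzero(row>175)[0]
    if len(c): P.append((100+c[0],r))
P=np.array(P,float);v=cv2.fitLine(P.astype(np.float32),cv2.DIST_HUBER,0,.01,.01).ravel()
a=at_z("top",v[2:],.02);b=at_z("top",v[2:]+20*v[:2],.02);d=(b-a)[:2];print("bar angle",np.degrees(np.arctan2(d[1],d[0]))%180-180)
for m,c in(("draw_slide","top"),("mark","side"),("mark","top")):
    for r in arm.masks_of(m,c)[:2]:
        v,u=np.nonzero(r["region"]);print(m,c,r["conf"],r["location"],u.min(),u.max(),v.min(),v.max())
E
```

```text
0.033 mark top [-19.5  42. ] pointer top tip [14.9 37.6] pointer body [15.9 30.1]
0.037 mark top [-18.9  40.5] pointer top tip [14.9 37.6] pointer body [15.9 30.1]
screw top [112.36249073 236.14529281] [-19.   57.3] knob/recess [13.3 -7.6]
bar angle -12.684532259974844
draw_slide top 0.91 [144.5, 222.8] 129 159 209 242
draw_slide top 0.17 [342.1, 235.5] 303 368 208 255
mark side 0.44 [307.0, 337.5] 303 315 331 348
```

Three estimates agree on the mark: jig x about -19.5 (top tip -19.5, top screw -19.0, side screw -19.8). The pointer is now at -8.0, so 11.5 mm remain.

arm_command(plan=[-1.1,-2.8,0,0,-2.1,-5.6,0,0,-3.2,-8.4,0,0,-3.9,-10.2,0,0,-4.1,-10.7,0,0,-4.1,-10.7,0,0,-4.1,-10.7,0,0])

```text
clock: 12.7
tcp_pos: [0.49, 0.232, 0.0884]
ee_rot: [[0.552, 0.834, 0.001], [0.834, -0.552, 0.001], [0.001, 0.001, -1.0]]
force: [4.4, 0.5, 4.7]
gripper_width: 0.0259
grip_force: 40.0
```

```bash
python3 - <<'E'
from h import *
np.set_printoptions(linewidth=200)
ims=[arm.get_image("side")[0] for _ in range(4)];im=np.mean(ims,0).astype(np.uint8)
goto((.524,.224,.0886),-33.5)
e=proj("side",O-.0195*EX+.036*EY+[0,0,.033]);print("expected pointer px at mark",e)
p=blob(im,e,3);print("pointer",p,jx("side",p,.033))
print("screw",jx("side",blob(im,(309.6,335),3),.049))
print(cv2.cvtColor(im,6)[322:342,302:322])
# motion of slide top edges between p2 and now: match the carriage/knob patch
a=cv2.imread("pics/p2.png");T=a[303:326,296:330]
r=cv2.matchTemplate(im[295:340,285:345],T,cv2.TM_CCOEFF_NORMED);_,m,_,l=cv2.minMaxLoc(r);print("patch shift",285+l[0]-296,295+l[1]-303,m,"expected",e-[305.1,327.6])
for k in("pointer","mark"):
  for r in arm.place_of(k,"side")[:2]: print(k,r["location"],r["conf"])
E
```

```text
clock 12.9 shift [12.1 32.8 -0.2] turn(tool z) rad -0.0 yaw y -33.5 q7 -68.09612239843749 F [3.7 1.7 4.6] w 0.025999302508405417 grip 40.001288652420044 tcp [0.49   0.232  0.0884] R [[0.552, 0.834, 0.001], [0.834, -0.552, 0.001], [0.001, 0.001, -1.0]]
expected pointer px at mark [312.2741893  330.14314398]
pointer [311.75228372 330.03492746] [-18.7  36.1]
screw [-19.8  58.8]
[[190 215 221 154 118 120 122 125 124 101  75  59  54  62  81  91  79  75  63  54]
 [159 185 196 143 112 117 122 120 122 124 127 110  76  68  58  50  52  50  54  52]
 [ 98  98 110 154 186 146 118 120 119 119 121 123 126 124 126 125 109 103 119 124]
 [107 103 102  97  97  97 102 113 117 114 109 112 116 118 122 126 123 121 121 121]
 [103 106 108 106 100  95  95  93  94 106 107 108 112 111 117 118 120 121 123 122]
 [103 105 104 107 101  99 105  99 101 104 104 106 109 104 113 116 120 120 120 118]
 [101 100 102 101  99  97 103  97 178 198 195 138 107 108  96  94  98 110 118 122]
 [102 101 101 100  96 100  95 110 178 191 232 214 137 100  99  98  98  94  93  96]
 [101  99 101  98 100 102  98 131 219 220 234 235 213 132 
[... 359 characters left out ...]
213 217 224 151 103 175 191 186 186 191 198 125  85  94  75  79  99 101  97  97]
 [212 216 189 121  81 135 183 189 189 193 203 147  96  96  69  53  56  62  80  96]
 [214 219 143  89  71  73 160 192 194 206 162 103  89  78  73  85  65  53  53  53]
 [215 221 142  93  73  78  84  91  94  91  97  89  94  64 169 196 148  83  54  51]
 [215 182 117  92  86  85  90  97 100  99  87  89  91  80 198 226 142 154 188 127]
 [219 136  90  94  93  78  87  98  97  96  91  92  92  77 193 224 126 189 220 220]
 [222 154  96  94  91  91  89  90  90  91  94  94  69 151 207 222 125 187 216 214]]
patch shift 7 2 0.9427599906921387 expected [7.1741893  2.54314398]
pointer [311.1, 331.2] 0.95
mark [307.7, 332.9] 0.66
```

arm_command(plan=[-0.3,-0.8,0,0,-0.3,-0.8,0,0,-0.3,-0.8,0,0,-0.3,-0.8,0,0])

```text
clock: 13.5
tcp_pos: [0.4893, 0.2322, 0.0884]
ee_rot: [[0.552, 0.834, 0.001], [0.834, -0.552, 0.001], [0.001, 0.001, -1.0]]
force: [4.8, 1.2, 5.1]
gripper_width: 0.026
grip_force: 40.0
```

```bash
python3 - <<'E'
from h import *
for i in range(3):
    im=np.mean([arm.get_image("side")[0] for _ in range(4)],0).astype(np.uint8)
    p=blob(im,(312,330),3);s=arm.read_state();print("pointer",p,jx("side",p,.033),jx("side",blob(im,(309.6,335),3),.049),np.round(s["tcp_pos"],4),np.round(s["force"],1),s["gripper_width"])
E
```

```text
pointer [312.19570011 330.06945976] [-19.4  35.9] [-19.8  58.7] [0.4892 0.2322 0.0884] [4.6 1.1 4.8] 0.026085639861487174
pointer [312.20610687 330.07088332] [-19.4  35.9] [-19.8  58.7] [0.4892 0.2322 0.0884] [4.7 1.  5.1] 0.02562018798097619
pointer [312.19834254 330.06850829] [-19.4  35.9] [-19.8  58.7] [0.4892 0.2322 0.0884] [5.  1.7 4.5] 0.025756967296162208
```

The pointer is at jig x -19.4 and the mark at about -19.5. Everything is still, the key is on the socket floor and the pull matches the spring. Handing in.

```bash
python3 -c "
from workcell import arm
print(arm.close_job())"
```

```text
the job is handed in; nothing more can be done
None
```

The job is handed in with the key still gripped and fully down in the socket, and the slide held still with its pointer within about 1 mm of the mark by my measurement (the verdict wasn't shown); the yellow look-alike fell over behind the stand during my first approach, though the fingers never came within about 10 cm of its top.

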